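Slide the pan home on the warmer and click its dial to the third setting

ROBOT

A 7-joint arm with a two-finger parallel gripper is mounted at the origin on the work surface. World frame = base frame: x ahead of the robot, y to its left, z up, the work surface at z = 0. Lengths are in m, angles in rad, forces in N, time in s.
With the tool pointing down it reaches from about 0.425 to 0.875 m from the base axis. Payload 4.7 kg.
Tool frame: the origin (TCP) lies on the centre line of the jaws, within the pads' length; the fingertips stand arm.tcp_to_tips ahead of it and the grasp point (between the pads) lies 8 mm behind it (arm.tcp_to_tips is the distance from the TCP to the fingertips, in m); y points along the fingers, x is the direction in which the jaws open and shut, and the axes are right-handed (so a half turn about y gives the same grasp; the last joint's range is limited). The gripper opens to 85 mm and grips with 20 to 120 N. Pads are 22 mm wide; open, the fingers measure 114 mm over their backs; the gripper's body (76 mm by 85 mm) begins 54 mm behind the grasp point. The pads swing forward as they close: fully open they stand 13 mm farther back than shut.
Start: joints at [-1.195, 0.321, -0.07, 1.45, 0.023, 1.371, -0.057], TCP at [0.23, 0.608, 0.242] pointing down, gripper open.
Joint ranges: [-2.86, 2.86], [-0.3, 2.09], [-1.38, 1.24], [0.06, 2.45], [-1.56, 4.7], [0.09, 2.05], [-2.69, 2.69]. Speed limits (rad/s): [2.57, 2.57, 3.14, 3.14, 3.14, 3.14, 3.14].

INTERFACE

Orientations are given as a unit quaternion [w, x, y, z].
In Python, from cell import arm gives the robot as it stands.
- The arm moves only by the tool send_rows, never from a script. Its argument "commands" is text: rows parted by semicolons, each of 7 numbers parted by spaces: the shift along the tool's x, y, z in m, then the turn, a rotation vector about the tool's x, y, z in degrees, then the finger opening in m, from 0 to 0.0854. A call has exactly 8 rows; each row is the pose to reach, as a shift and turn from the pose commanded when the call began, along the tool's axes at that moment; what a row does not reach only later rows make up. A row lasts 1/12 s, in which the tool goes at most 41.7 mm and 7.16 degrees, less where a joint would pass 70% of its speed; a pose out of reach is approached as far as the arm can. A call with a gripper value outside its range is refused whole. The fingers move at their own pace and stop on an object; "squeeze" is the grip in N (left out, the last holds). Time passes only in rows, so rows that repeat a pose let the fingers close, or fill a call up. It gives the time, the measured TCP pose, the force and the opening at its end, in the units of the state.
- arm.get_state(): the state, without advancing time (a new reading comes with each control period).
- arm.read_camera(name): name is "scene" or "top" or "wrist"; returns the picture (480x640x3 uint8, red, green, blue); there is no depth.
- arm.camera_model(name): a dict with "fx", "fy", "cx", "cy" (pixels), "k1" (the pictures are not rectified: a ray, as slopes to the right and down, at radius r is drawn at 1 + k1 r^2 times it, then the intrinsics apply), "position" and "orientation" of the camera in the world. Camera axes: x right, y down, z forward; pixel columns grow to the right and rows downward; lengths in m; the calibration is good to about 2 mm. A picture is of the moment at which its call begins: read the wrist's pose just before it. camera_model takes no time and is no camera call; for the wrist camera it gives the pose at the moment of the call.
- arm.close_job(): hands the job in, once; it reports no verdict.
The state is a dict: "time": time; "qpos": joint angles; "dq": joint speeds; "joint_torque": joint torques, N m; "tcp_pos": TCP position; "eef_rot": TCP orientation; "contact_force": force on the tool from outside, world axes, zero at the start; "moment": the same for the moment, N m; "opening": finger opening in m.
Only numpy, scipy, OpenCV 4.12 (cv2) and the standard library are available. Lean on these libraries where they do the work, as an engineer would, in place of code of your own. Each camera call takes 0.05 s, during which the arm holds its last target.

TASK

Push the steel food pan back along the warmer's deck, without lifting it, until it sits squarely against the back stop. Then, with a fingertip pressed on the big knurled dial, turn it clockwise until it clicks into the third setting (the mark with three dots) and take the hand away. Grasp nothing, and leave all the other things standing where they are.

Things in the scene. Friction and masses are not known exactly. Their poses are not given: they have to be found in the camera images.
- warmer: pan warmer fixed on the counter: a low steel box 250 mm deep (x), 420 wide (y), flat deck 70 mm above the counter. Origin: centre of its underside, at counter height; x points from its front edge to its back, y to its left, z up. The pan's place is the left part of the deck, the dial is on the right. It may stand turned by up to 0.25 rad.
- stop_face (a point): middle of the foot of the back stop's front face, at deck height, axes as the warmer's. The stop is a fixed bar 30 mm high, 215 mm long along the warmer's y, its face 115 mm behind the warmer's centre. The pan is home when its back wall lies against this face (its centre 54 mm in front of it).
- pan: loose rectangular open steel pan, about 0.4 kg, 108 mm deep (its x), 176 wide (its y), 65 high, walls 4 mm. Origin: centre of its underside, on the deck. It stands roughly square to the stop (axes nearly the warmer's), 55 to 95 mm short of it. Pushing its front wall at mid width slides it with a few newtons.
- dial_axis (a point): centre of the dial's flat top at rest (fixed point of the warmer, its axes), 98 mm above the counter. The dial is a black knurled wheel, 110 mm in diameter (too wide to span), 22 mm high, turning about the vertical; ribbed top and rim grip a fingertip well. It is sprung: pressed down it gives 4 mm (3 N at first, 9 N at the bottom, then solid).
- dial (a joint): dial angle, rad, growing clockwise from above. A white pointer line shows 1, 2, 3 or 4 dots printed round it: clicks at 0, 0.63, 1.26, 1.88, humps between at 0.31, 0.94, 1.57. Past a hump it snaps on to the next click when let go, else falls back. At 0.94 the line points to the warmer's +x, at zero 0.94 rad left of that. Starts about the first two clicks. Turning takes up to 0.06 N m.
- shaker: steel shaker, 38 mm wide, 68 mm tall, standing on the warmer's deck in the back right corner (bystander; origin on its underside; leave alone)
- ramekin: white ramekin, 56 mm wide, 34 mm tall, on the deck near its front edge, between the pan's place and the dial (bystander; origin on its underside; leave alone)
- squeeze: clear squeeze bottle, 56 mm wide, 185 mm tall, on the counter left of the warmer (bystander; origin on its underside; leave alone)
- jar: amber jar, 70 mm wide, 100 mm tall, on the counter right of the warmer (bystander; origin on its underside; leave alone)
- crock: steel cutlery cup, 90 mm wide, 110 mm tall, on the counter left of the warmer (bystander; origin on its underside; leave alone)
- bowl: white bowl, 90 mm wide, 40 mm tall, on the counter behind the warmer (bystander; origin on its underside; leave alone)
- spoon: steel spoon lying on the counter right of the warmer (bystander; origin near its middle; leave alone)
Things that resemble listed ones, but are neither listed nor needed, are in the scene too. Leave any orange look-alike of the pan alone.

How it is judged:
By the outcome, as a careful person would: the job done as asked, in the order asked, and still so for the second after the job is handed in, with the robot touching nothing.
It also fails if it takes over 48 s, if anything falls off the work surface, if the arm or the gripper's body presses on something with over 40 N, if the wrist force passes 120 N, or if a joint passes its speed limit or range.

## Working session

There is one attempt and no reset: what is moved stays moved. The work goes in short steps, Python scripts to look and compute and a tool call to move; the robot and the scene stay as the last step left them, time stands still between calls to the robot, and variables do not carry over. Pictures are saved under pics/ and viewed, and the job is handed in when it is done.

Besides the shell and the picture viewer there is one more tool, called after ">>>" by a JSON object that holds its "method" and its "body", one argument or row to a line. send_rows: Moves the arm, as the interface text tells. Its arguments: {"type":"object","properties":{"commands":{"type":"string"},"squeeze":{"type":"number"}},"required":["commands"]}

```bash
mkdir -p pics; ls
python3 - <<'E'
from cell import arm
import cv2
s=arm.get_state();print(s, arm.tcp_to_tips)
for n in("scene","top"):
    m=arm.camera_model(n);print(n,m)
    cv2.imwrite(f"pics/{n}0.png",arm.read_camera(n)[:,:,::-1])
E
```

```text
pics
{'time': 0.0, 'qpos': array([-1.19493409,  0.32183926, -0.07005318,  1.45167782,  0.02263289,
        1.37075466, -0.05691168]), 'dq': array([-0.00139156,  0.000614  ,  0.00198317,  0.00185528,  0.00106811,
        0.0017303 , -0.00111802]), 'joint_torque': array([ 1.35762357e-04, -4.93567657e+01, -3.82467220e-01, -3.14342523e+01,
        1.29145343e-02,  1.11086445e-02,  3.87345256e-05]), 'tcp_pos': array([0.22994513, 0.60743073, 0.24121124]), 'eef_rot': array([-0.58137203,  0.58221117,  0.4013717 , -0.40241454]), 'contact_force': array([ 0.90290635, -0.06520918,  1.02114927]), 'moment': array([ 0.0033487 , -0.00095722, -0.00377367]), 'opening': 0.08520700142610063} 0.011
scene {'fx': 575.8051007272381, 'fy': 575.8051007272381, 'cx': 324.4817546361661, 'cy': 244.2819107045956, 'k1': 0.04144911491704842, 'position': array([1.44729913, 0.37918079, 0.71099153]), 'orientation': array([-0.27959197,  0.50800603,  0.71275352, -0.39463986])}
top {'fx': 512.7836409995267, 'fy': 512.7836409995267, 'cx': 319.7014907753855, 'cy': 240.50465428122257, 'k1': -0.14389205972652075, 'position': array([0.43207335, 0.05013269, 1.0812726 ]), 'orientation': array([-0.02122521,  0.71164894, -0.70058064,  0.0478753 ])}
```

View pics/scene0.png

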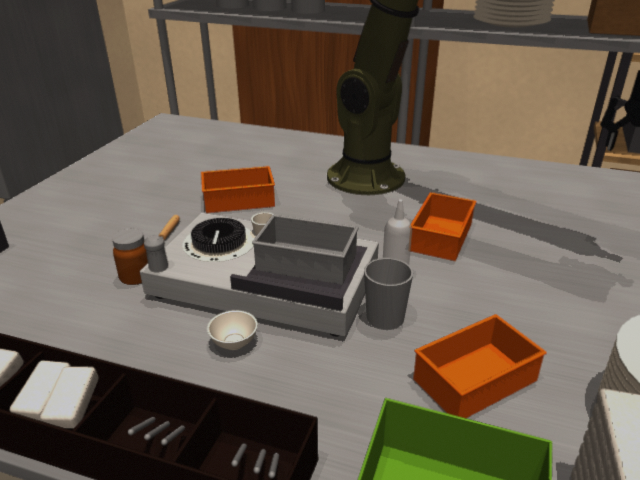

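View pics/top0.png

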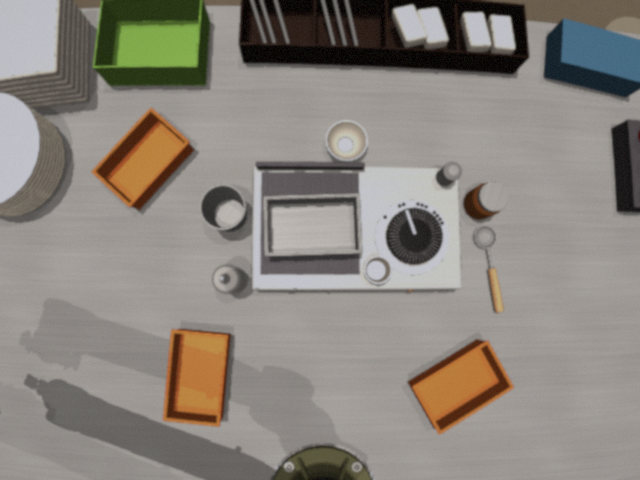

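```bash
cat > h.py <<'E'
import numpy as np, cv2
from scipy.spatial.transform import Rotation as R
from cell import arm
def rot(q): return R.from_quat([q[1],q[2],q[3],q[0]]).as_matrix()
def ray(m,px):
    px=np.atleast_2d(px).astype(float)
    d=(px-[m['cx'],m['cy']])/[m['fx'],m['fy']]
    u=d.copy()
    for _ in range(30): u=d/(1+m['k1']*(u**2).sum(1,keepdims=True))
    return np.c_[u,np.ones(len(u))]@rot(m['orientation']).T
def onz(m,px,z):
    r=ray(m,px);p=np.array(m['position']);t=(z-p[2])/r[:,2]
    return p+t[:,None]*r
def proj(m,P):
    c=(np.atleast_2d(P)-m['position'])@rot(m['orientation']);u=c[:,:2]/c[:,2:]
    u=u*(1+m['k1']*(u**2).sum(1,keepdims=True))
    return u*[m['fx'],m['fy']]+[m['cx'],m['cy']]
E
python3 - <<'E'
from h import *
im=cv2.imread('pics/top0.png')
c=im[155:300,245:470]
cv2.imwrite('pics/topc.png',cv2.resize(c,None,fx=3.5,fy=3.5,interpolation=cv2.INTER_CUBIC))
im=cv2.imread('pics/scene0.png')
c=im[190:340,130:400]
cv2.imwrite('pics/scenec.png',cv2.resize(c,None,fx=2.9,fy=2.9,interpolation=cv2.INTER_CUBIC))
s=arm.get_state();print(rot(s['eef_rot']).round(3))
E
```

```text
[[ 0.354 -0.001 -0.935]
 [ 0.935 -0.002  0.354]
 [-0.002 -1.    -0.   ]]
```

View pics/topc.png

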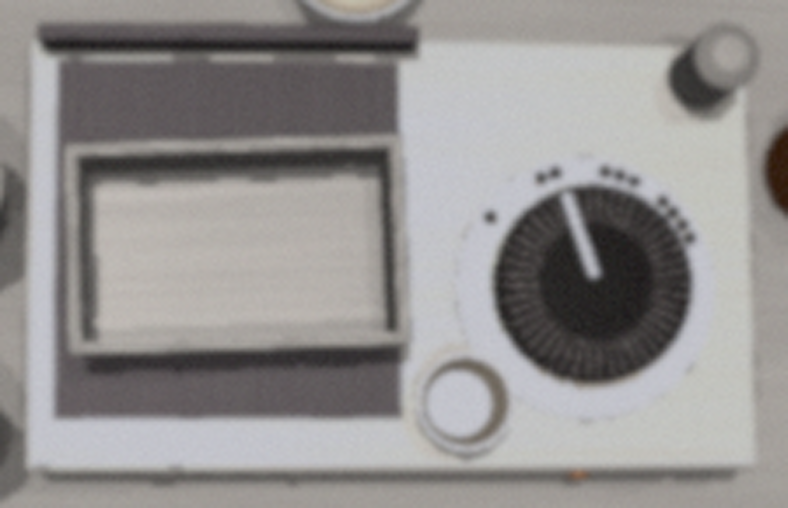

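View pics/scenec.png

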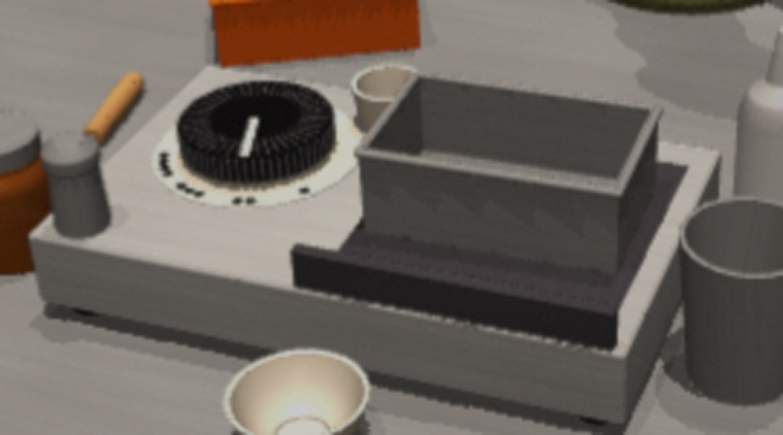

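Run:
```python
from h import *
m=arm.camera_model('top')
f=lambda a:(np.array(a)+.5)/3.5-.5+[245,155]
def show(n,a,z):
    P=onz(m,f(a),z)[:,:2];print(n,P.round(4).tolist());return P
D=show('deck FL FR BR',[(25,468),(755,465),(742,42)],.07)
print(np.linalg.norm(D[0]-D[1]),np.linalg.norm(D[2]-D[1]), 'yaw',np.arctan2(*(D[0]-D[1])[[0,1]]*[-1,1]))
Pn=show('pan BL BR FR FL',[(66,145),(402,138),(406,349),(70,356)],.135)
e=Pn[0]-Pn[1];print([np.linalg.norm(Pn[i]-Pn[(i+1)%4]) for i in range(4)],'yaw b',np.arctan2(-e[0],e[1]),'c',Pn.mean(0))
e=Pn[3]-Pn[2];print('yaw f',np.arctan2(-e[0],e[1]))
S=show('stop front top L,R',[(40,47),(416,47)],.1); print(np.linalg.norm(S[0]-S[1]))
# dial by ellipse fit of dark
im=cv2.imread('pics/top0.png');h=cv2.cvtColor(im,cv2.COLOR_BGR2GRAY)
mk=(h<90).astype(np.uint8);mk[:, :380]=0;mk[:,447:]=0;mk[:204]=0;mk[270:]=0
mk=cv2.morphologyEx(mk,cv2.MORPH_CLOSE,np.ones((7,7)))
cs,_=cv2.findContours(mk,0,1);c=max(cs,key=cv2.contourArea);el=cv2.fitEllipse(cv2.convexHull(c));print(el)
print('dial',onz(m,el[0],.098), 'diam',el[1][0]/512.78*(1.081-.098))
show('pointer',[(567,195),(597,277)],.098)
show('ram',[(463,406)],.104);show('shaker top',[(728,50)],.138)
m2=arm.camera_model('scene')
```

```text
deck FL FR BR [[0.4349, 0.1447], [0.4416, -0.2717], [0.6895, -0.2677]]
0.4164641654640397 0.2479445279822073 yaw 0.016108794158424693
pan BL BR FR FL [[0.6068, 0.1213], [0.6143, -0.0587], [0.5007, -0.0614], [0.494, 0.1163]]
[np.float64(0.18011951382376748), np.float64(0.11365752856415978), np.float64(0.17787882948472403), np.float64(0.11286746785522016)] yaw b 0.04176597993275975 c [0.55394886 0.0293772 ]
yaw f 0.037420452026020096
stop front top L,R [[0.6685, 0.14], [0.6732, -0.0704]]
0.21044726632677577
((413.79901123046875, 235.93540954589844), (54.89427185058594, 55.10868835449219), 68.25761413574219)
dial [[ 0.54104314 -0.17009953  0.098     ]] diam 0.1052323983562658
pointer [[0.5913, -0.1561], [0.5453, -0.1729]]
ram [[0.4721, -0.0967]]
shaker top [[0.6674, -0.2383]]
```

```bash
cat >> h.py <<'E'
def shift(w,frm=None):
    s=arm.get_state();M=rot(s['eef_rot']);p=s['tcp_pos'] if frm is None else np.array(frm)
    return (M.T@(np.array(w)-p)).round(4)
def st():
    s=arm.get_state();M=rot(s['eef_rot'])
    print('t',round(s['time'],2),'p',s['tcp_pos'].round(4),'yaw',np.degrees(np.arctan2(M[1,0],M[0,0])).round(2),'F',s['contact_force'].round(1),'op',round(s['opening'],4));print(M.round(3))
E
python3 -c "
from h import *
st();print(shift([.43,.32,.241]))"
```

```text
t 0.1 p [0.23   0.6075 0.2414] yaw 69.27 F [ 0.8 -0.3  0.4] op 0.0853
[[ 0.354 -0.001 -0.935]
 [ 0.935 -0.002  0.354]
 [-0.002 -1.    -0.   ]]
[-0.198   0.0007 -0.2888]
```

>>> {"method": "send_rows", "body": {
  "commands": "-0.024 0 -0.036 0 -5 0 0.085;-0.048 0 -0.072 0 -10 0 0.085;-0.072 0 -0.108 0 -15 0 0.085;-0.096 0 -0.144 0 -21.8 0 0.085;-0.12 0 -0.18 0 -21.8 0 0.085;-0.144 0 -0.216 0 -21.8 0 0.085;-0.17 0 -0.252 0 -21.8 0 0.085;-0.198 0 -0.288 0 -21.8 0 0.085"
}}

```text
time: 0.77
tcp_pos: [0.4211, 0.3333, 0.242]
eef_rot: [0.495, -0.495, -0.505, 0.505]
contact_force: [0.0, 0.2, 0.1]
opening: 0.0846
```

```bash
python3 -c "
from h import *
st();print(shift([.455,.028,.241]))"
```

```text
t 0.77 p [0.4211 0.3333 0.242 ] yaw 91.07 F [0.  0.2 0.1] op 0.0846
[[-0.019 -0.    -1.   ]
 [ 1.    -0.    -0.019]
 [-0.    -1.     0.   ]]
[-0.3058  0.0011 -0.0282]
```

>>> {"method": "send_rows", "body": {
  "commands": "-0.04 0 -0.003 0 0 0 0.085;-0.08 0 -0.006 0 0 0 0.085;-0.12 0 -0.009 0 0 0 0.085;-0.16 0 -0.012 0 0 0 0.085;-0.2 0 -0.015 0 0 0 0.085;-0.24 0 -0.018 0 0 0 0.085;-0.275 0 -0.02 0 0 0 0.085;-0.292 0 -0.02 0 0 0 0.085"
}}

```text
time: 1.43
tcp_pos: [0.4457, 0.0384, 0.2422]
eef_rot: [0.497, -0.497, -0.503, 0.503]
contact_force: [0.1, 0.7, -0.2]
opening: 0.085
```

Run:
```python
from h import *
st();
m=arm.camera_model('wrist');print(m)
cv2.imwrite('pics/w1.png',arm.read_camera('wrist')[:,:,::-1])
st()
```

```text
t 1.43 p [0.4457 0.0384 0.2422] yaw 90.72 F [ 0.1  0.7 -0.2] op 0.085
[[-0.013  0.    -1.   ]
 [ 1.    -0.001 -0.013]
 [-0.001 -1.    -0.   ]]
{'fx': 414.6829361976283, 'fy': 414.6829361976283, 'cx': 323.9867540698688, 'cy': 241.64297598245759, 'k1': 0.014583515206825203, 'position': array([0.37018319, 0.03654386, 0.37530024]), 'orientation': array([0.10466671, 0.69442664, 0.70405569, 0.10546139])}
t 1.48 p [0.4458 0.0366 0.2423] yaw 90.57 F [-0.1 -2.5 -0.5] op 0.085
[[-0.01   0.    -1.   ]
 [ 1.    -0.002 -0.01 ]
 [-0.002 -1.     0.   ]]
```

View pics/w1.png

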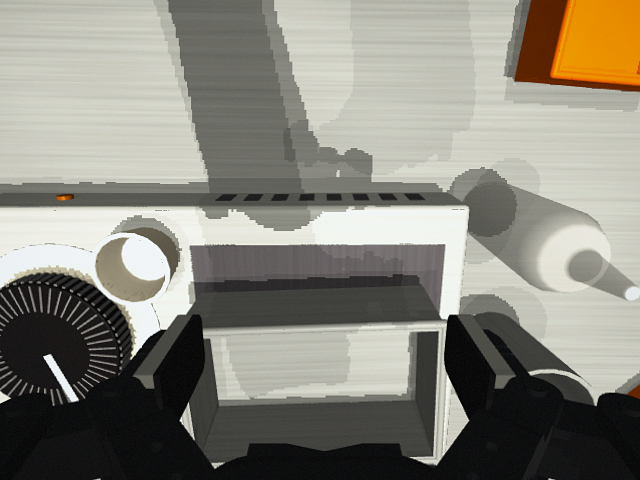

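Run:
```python
from h import *
m=arm.camera_model('wrist')
print('rim front',onz(m,[(190,328),(445,320)],.135).round(4).tolist())
print('deck FR?..FL corner',onz(m,[(10,206),(468,206)],.07).round(4).tolist())
print('ram',onz(m,[(133,268)],.104).round(4))
print(shift([.455,.028,.098],frm=None))
```

```text
rim front [[0.5035, -0.0506, 0.135], [0.4959, 0.1137, 0.135]]
deck FR?..FL corner [[0.439, -0.1988, 0.07], [0.435, 0.1431, 0.07]]
ram [[ 0.4744 -0.0973  0.104 ]]
[-0.0085  0.1443 -0.0092]
```

>>> {"method": "send_rows", "body": {
  "commands": "0 0 0 0 0 0 0.085;0 0.025 0 0 0 0 0.085;0 0.05 0 0 0 0 0.085;0 0.08 0 0 0 0 0.085;0 0.11 0 0 0 0 0.085;0 0.13 0 0 0 0 0.085;0 0.144 0 0 0 0 0.085;0 0.144 0 0 0 0 0.085"
}}

```text
time: 2.15
tcp_pos: [0.443, 0.0449, 0.095]
eef_rot: [0.496, -0.493, -0.503, 0.507]
contact_force: [-0.7, 0.7, 0.8]
opening: 0.0848
```

Run:
```python
from h import *
st();
cv2.imwrite('pics/s1.png',arm.read_camera('scene')[150:350,100:440,::-1])
m=arm.camera_model('wrist')
cv2.imwrite('pics/w2.png',arm.read_camera('wrist')[:,:,::-1])
st()
```

```text
t 2.15 p [0.443  0.0449 0.095 ] yaw 91.22 F [-0.7  0.7  0.8] op 0.0848
[[-0.021 -0.006 -1.   ]
 [ 1.    -0.002 -0.021]
 [-0.001 -1.     0.007]]
t 2.25 p [0.4455 0.0449 0.0981] yaw 91.18 F [-0.6  0.5  0.4] op 0.0852
[[-0.021 -0.001 -1.   ]
 [ 1.    -0.    -0.021]
 [-0.    -1.     0.001]]
```

View pics/s1.png

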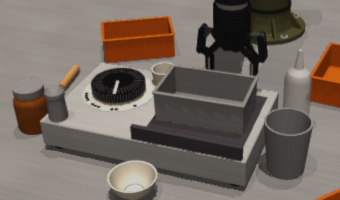

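View pics/w2.png

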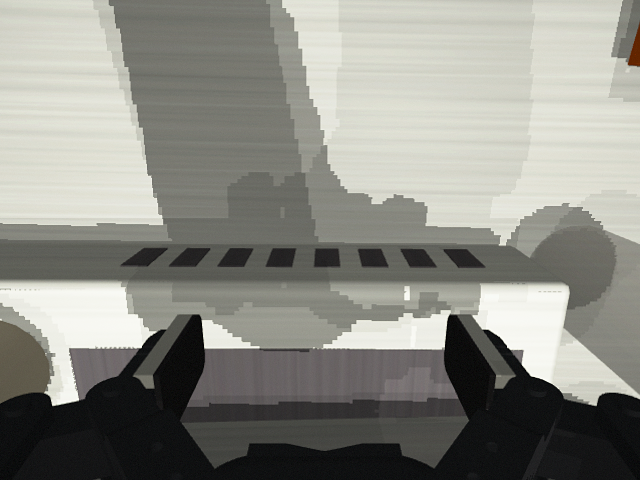

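>>> {"method": "send_rows", "body": {
  "commands": "-0.005 0 0 0 0 0 0.085;-0.01 0 0 0 0 0 0.085;-0.0145 0 -0.005 0 0 0 0.085;-0.0145 0 -0.015 0 0 0 0.085;-0.0145 0 -0.025 0 0 0 0.085;-0.0145 0 -0.035 0 0 0 0.085;-0.0145 0 -0.042 0 0 0 0.085;-0.0145 0 -0.048 0 0 0 0.085"
}}

```text
time: 2.92
tcp_pos: [0.4948, 0.0304, 0.0981]
eef_rot: [0.495, -0.495, -0.504, 0.505]
contact_force: [-2.6, 0.8, 1.4]
opening: 0.0851
```

Run:
```python
from h import *
st()
```

```text
t 2.92 p [0.4948 0.0304 0.0981] yaw 91.09 F [-2.6  0.8  1.4] op 0.0851
[[-0.019 -0.001 -1.   ]
 [ 1.    -0.    -0.019]
 [-0.    -1.     0.001]]
```

>>> {"method": "send_rows", "body": {
  "commands": "0 0 -0.005 0 0 0 0.085;0 0 -0.01 0 0 0 0.085;0 0 -0.015 0 0 0 0.085;0 0 -0.02 0 0 0 0.085;0 0 -0.025 0 0 0 0.085;0 0 -0.03 0 0 0 0.085;0 0 -0.035 0 0 0 0.085;0 0 -0.04 0 0 0 0.085"
}}

```text
time: 3.58
tcp_pos: [0.5345, 0.0309, 0.0983]
eef_rot: [-0.495, 0.495, 0.505, -0.505]
contact_force: [-1.3, -0.1, -0.4]
opening: 0.0845
```

Run:
```python
from h import *
st()
im=arm.read_camera('top')[:,:,::-1]
cv2.imwrite('pics/t2.png',cv2.resize(im[155:300,245:470],None,fx=3.5,fy=3.5,interpolation=cv2.INTER_CUBIC))
im=arm.read_camera('scene')[:,:,::-1]
cv2.imwrite('pics/s2.png',cv2.resize(im[190:340,130:400],None,fx=2.9,fy=2.9,interpolation=cv2.INTER_CUBIC))
```

```text
t 3.58 p [0.5345 0.0309 0.0983] yaw 91.07 F [-1.3 -0.1 -0.4] op 0.0845
[[-0.019  0.    -1.   ]
 [ 1.     0.    -0.019]
 [ 0.    -1.    -0.   ]]
```

View pics/t2.png

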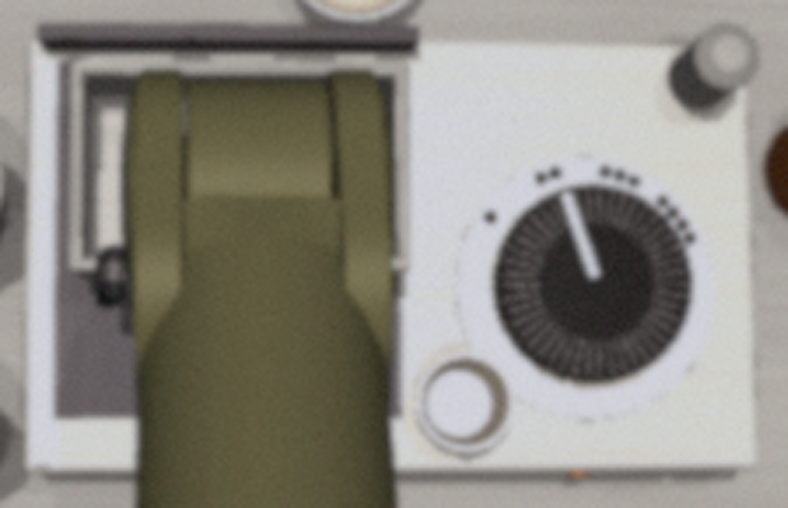

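View pics/s2.png

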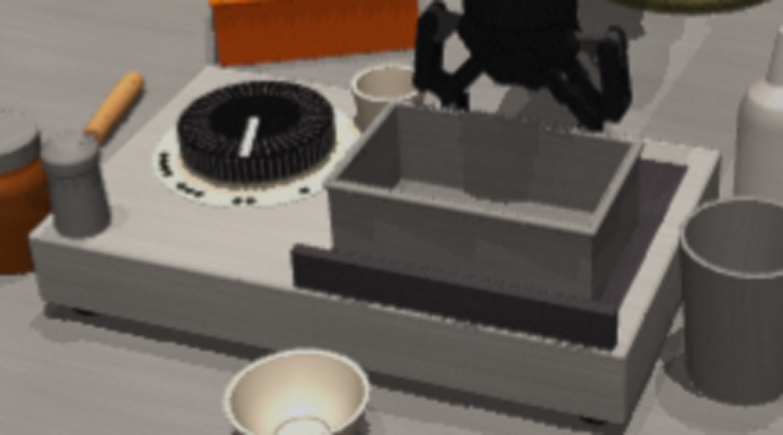

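>>> {"method": "send_rows", "body": {
  "commands": "0 0 -0.002 0 0 0 0.085;0 0 -0.004 0 0 0 0.085;0 0 -0.006 0 0 0 0.085;0 0 -0.008 0 0 0 0.085;0 0 -0.01 0 0 0 0.085;0 0 -0.012 0 0 0 0.085;0 0 -0.014 0 0 0 0.085;0 0 -0.016 0 0 0 0.085"
}}

```text
time: 4.35
tcp_pos: [0.5502, 0.0312, 0.0983]
eef_rot: [-0.495, 0.495, 0.505, -0.505]
contact_force: [-3.6, 0.4, 1.3]
opening: 0.0848
```

>>> {"method": "send_rows", "body": {
  "commands": "0 0 -0.0005 0 0 0 0.085;0 0 -0.001 0 0 0 0.085;0 0 -0.0015 0 0 0 0.085;0 0 -0.002 0 0 0 0.085;0 0 -0.0025 0 0 0 0.085;0 0 -0.003 0 0 0 0.085;0 0 -0.0035 0 0 0 0.085;0 0 -0.004 0 0 0 0.085"
}}

```text
time: 5.02
tcp_pos: [0.5541, 0.0313, 0.0983]
eef_rot: [-0.495, 0.495, 0.505, -0.505]
contact_force: [-2.2, 0.4, 1.0]
opening: 0.0848
```

>>> {"method": "send_rows", "body": {
  "commands": "0 0 -0.0005 0 0 0 0.085;0 0 -0.001 0 0 0 0.085;0 0 -0.0015 0 0 0 0.085;0 0 -0.002 0 0 0 0.085;0 0 -0.0025 0 0 0 0.085;0 0 -0.003 0 0 0 0.085;0 0 -0.0035 0 0 0 0.085;0 0 -0.004 0 0 0 0.085"
}}

```text
time: 5.68
tcp_pos: [0.5569, 0.0314, 0.0983]
eef_rot: [0.496, -0.495, -0.504, 0.505]
contact_force: [-7.3, -0.1, 5.4]
opening: 0.0853
```

Run:
```python
from h import *
st()
im=arm.read_camera('scene')[:,:,::-1]
cv2.imwrite('pics/s3.png',cv2.resize(im[190:340,130:400],None,fx=2.9,fy=2.9,interpolation=cv2.INTER_CUBIC))
```

```text
t 5.68 p [0.5569 0.0314 0.0983] yaw 91.05 F [-7.3 -0.1  5.4] op 0.0853
[[-0.018 -0.003 -1.   ]
 [ 1.     0.    -0.018]
 [ 0.    -1.     0.003]]
```

View pics/s3.png

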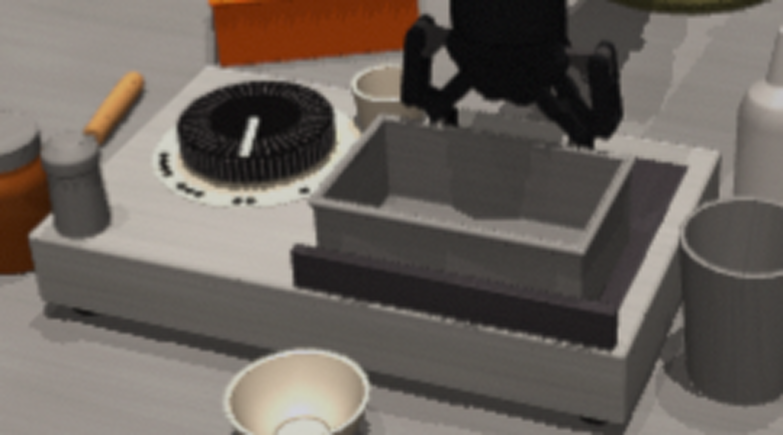

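>>> {"method": "send_rows", "body": {
  "commands": "0 0 -0.0004 0 0 0 0.085;0 0 -0.0008 0 0 0 0.085;0 0 -0.0012 0 0 0 0.085;0 0 -0.0016 0 0 0 0.085;0 0 -0.002 0 0 0 0.085;0 0 -0.002 0 0 0 0.085;0 0 -0.002 0 0 0 0.085;0 0 -0.002 0 0 0 0.085"
}}

```text
time: 6.4
tcp_pos: [0.5569, 0.0315, 0.0983]
eef_rot: [0.498, -0.494, -0.503, 0.506]
contact_force: [-13.0, 1.3, 9.0]
opening: 0.0851
```

Run:
```python
from h import *
st();print(arm.get_state()['moment'])
```

```text
t 6.4 p [0.5569 0.0315 0.0983] yaw 91.02 F [-13.    1.3   9. ] op 0.0851
[[-0.018 -0.007 -1.   ]
 [ 1.     0.001 -0.018]
 [ 0.001 -1.     0.007]]
[-0.26027577  2.24888734 -0.48602836]
```

>>> {"method": "send_rows", "body": {
  "commands": "0 0 0.003 0 0 0 0.085;0 0 0.01 0 0 0 0.085;0 0 0.022 0 0 0 0.085;0 0 0.035 0 0 0 0.085;0 -0.02 0.04 0 0 0 0.085;0 -0.05 0.045 0 0 0 0.085;0 -0.085 0.05 0 0 0 0.085;0 -0.11 0.055 0 0 0 0.085"
}}

```text
time: 7.07
tcp_pos: [0.506, 0.0302, 0.2112]
eef_rot: [-0.494, 0.496, 0.506, -0.503]
contact_force: [0.7, -0.3, -0.1]
opening: 0.0848
```

Run:
```python
from h import *
st()
im=arm.read_camera('top')[:,:,::-1]
cv2.imwrite('pics/t4.png',cv2.resize(im[155:300,245:470],None,fx=3.5,fy=3.5,interpolation=cv2.INTER_CUBIC))
```

```text
t 7.07 p [0.506  0.0302 0.2112] yaw 91.05 F [ 0.7 -0.3 -0.1] op 0.0848
[[-0.018  0.004 -1.   ]
 [ 1.     0.001 -0.018]
 [ 0.001 -1.    -0.004]]
```

View pics/t4.png

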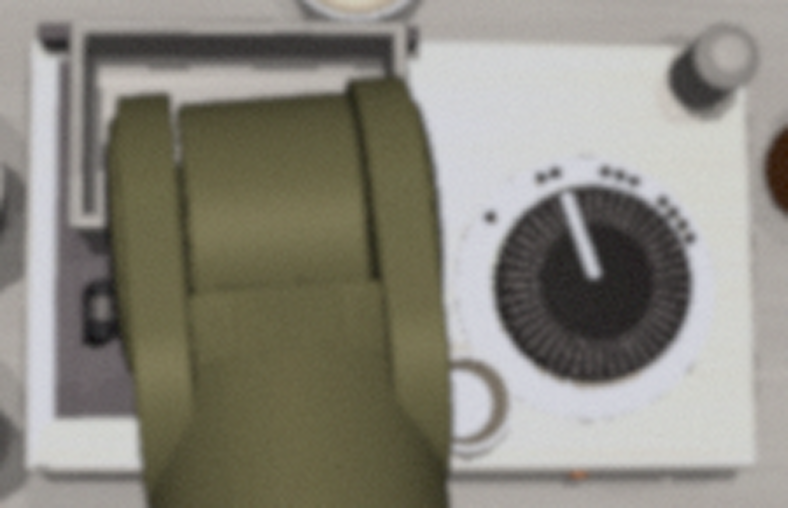

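```bash
python3 -c "
from h import *
print(shift([.5525,-.205,.2]),arm.get_state()['qpos'].round(2))"
```

```text
[-0.2363  0.0157 -0.0402] [-0.52  0.02  0.42  1.86 -0.01  1.26  1.49]
```

>>> {"method": "send_rows", "body": {
  "commands": "-0.03 0 -0.005 0 0 0 0;-0.06 0 -0.01 0 0 0 0;-0.095 0 -0.016 0 0 0 0;-0.13 0 -0.022 0 0 0 0;-0.165 0 -0.028 0 0 0 0;-0.2 0 -0.034 0 0 0 0;-0.23 0 -0.04 0 0 0 0;-0.236 0 -0.04 0 0 0 0"
}}

```text
time: 7.78
tcp_pos: [0.5493, -0.212, 0.2086]
eef_rot: [0.495, -0.499, -0.502, 0.504]
contact_force: [-1.6, -0.7, 0.5]
opening: -0.0001
```

Run:
```python
from h import *
st();print(arm.tcp_to_tips)
m=arm.camera_model('wrist')
im=arm.read_camera('wrist')[:,:,::-1]
cv2.imwrite('pics/w5.png',im)
for p in ([.541,-.17,.098],):print(proj(m,p))
print(shift([.5525,-.205,.13]),arm.get_state()['qpos'].round(2))
```

```text
t 7.78 p [ 0.5493 -0.212   0.2086] yaw 90.65 F [-1.6 -0.7  0.5] op -0.0001
[[-0.011  0.002 -1.   ]
 [ 1.    -0.005 -0.011]
 [-0.005 -1.    -0.002]]
0.011
[[395.75881843 230.07809874]]
[ 0.0058  0.0784 -0.0035] [-0.22  0.23  0.63  1.68 -0.14  1.27  2.02]
```

View pics/w5.png

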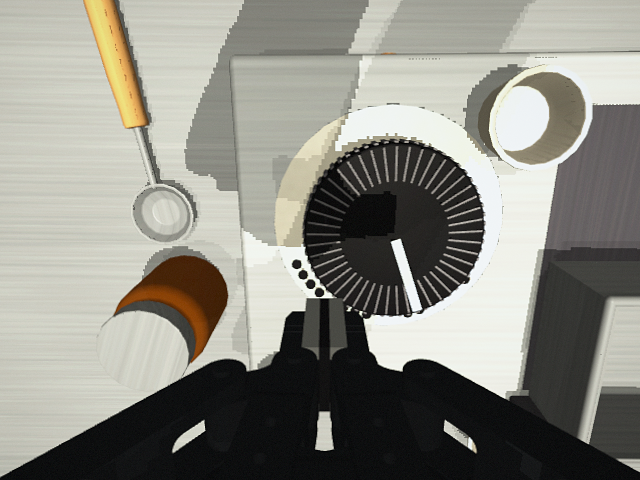

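>>> {"method": "send_rows", "body": {
  "commands": "0 0.01 0 0 0 0 0;0 0.03 0 0 0 0 0;0 0.05 0 0 0 0 0;0 0.07 0 0 0 0 0;0 0.085 0 0 0 0 0;0 0.085 0 0 0 0 0;0 0.085 0 0 0 0 0;0 0.085 0 0 0 0 0"
}}

```text
time: 8.5
tcp_pos: [0.5502, -0.2037, 0.124]
eef_rot: [-0.495, 0.495, 0.506, -0.505]
contact_force: [0.6, 0.1, -0.2]
opening: 0.0001
```

Run:
```python
from h import *
st()
m=arm.camera_model('wrist')
cv2.imwrite('pics/w6.png',arm.read_camera('wrist')[:,:,::-1])
cv2.imwrite('pics/s6.png',cv2.resize(arm.read_camera('scene')[150:300,100:340,::-1],None,fx=3,fy=3))
st();print(shift([.5525,-.205,.109]))
```

```text
t 8.5 p [ 0.5502 -0.2037  0.124 ] yaw 91.17 F [ 0.6  0.1 -0.2] op 0.0001
[[-0.02   0.001 -1.   ]
 [ 1.     0.    -0.02 ]
 [ 0.    -1.    -0.001]]
t 8.6 p [ 0.5505 -0.2045  0.1246] yaw 91.12 F [-0.5 -0.5  0.2] op 0.0002
[[-0.02   0.003 -1.   ]
 [ 1.    -0.    -0.02 ]
 [-0.    -1.    -0.003]]
[-0.0005  0.0156 -0.002 ]
```

View pics/s6.png

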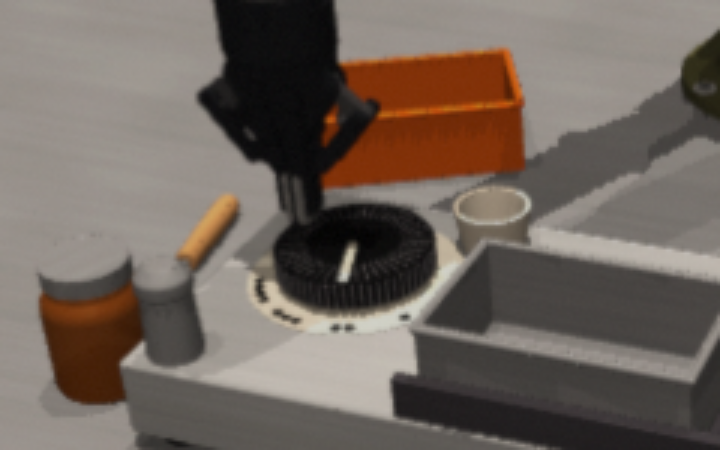

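View pics/w6.png

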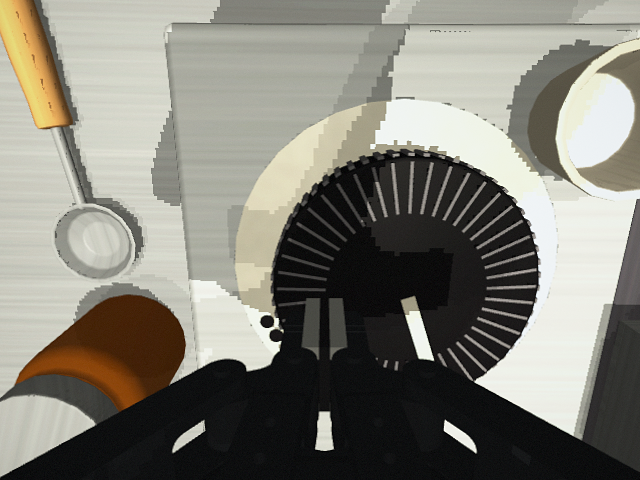

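>>> {"method": "send_rows", "body": {
  "commands": "0 0.004 0 0 0 0 0;0 0.008 0 0 0 0 0;0 0.012 0 0 0 0 0;0 0.014 0 0 0 0 0;0 0.016 0 0 0 0 0;0 0.0175 0 0 0 0 0;0 0.0185 0 0 0 0 0;0 0.0185 0 0 0 0 0"
}}

```text
time: 9.27
tcp_pos: [0.5498, -0.2049, 0.1054]
eef_rot: [-0.495, 0.495, 0.505, -0.504]
contact_force: [-1.4, 1.2, 6.4]
opening: 0.0002
```

Run:
```python
from h import *
st()
```

```text
t 9.27 p [ 0.5498 -0.2049  0.1054] yaw 91.07 F [-1.4  1.2  6.4] op 0.0002
[[-0.019  0.001 -1.   ]
 [ 1.     0.    -0.019]
 [ 0.    -1.    -0.001]]
```

Run:
```python
from h import *
s=arm.get_state();M=rot(s['eef_rot']);p=s['tcp_pos'];c=np.array([.541,-.170,p[2]])
for th in np.arange(2.5,42,2.5):
    q=c+R.from_euler('z',-th,degrees=True).as_matrix()@(p-c)
    print(th,(M.T@(q-p)).round(4))
```

```text
2.5 [-0.0003 -0.      0.0015]
5.0 [-0.0006 -0.      0.0031]
7.5 [-0.0008 -0.      0.0046]
10.0 [-0.0009 -0.      0.0062]
12.5 [-0.0009 -0.      0.0078]
15.0 [-0.0009 -0.      0.0094]
17.5 [-0.0008 -0.      0.0109]
20.0 [-0.0007 -0.      0.0125]
22.5 [-0.0005 -0.      0.014 ]
25.0 [-0.0002 -0.      0.0156]
27.5 [ 0.0002 -0.      0.0171]
30.0 [ 0.0006 -0.      0.0186]
32.5 [ 0.0011 -0.      0.0201]
35.0 [ 0.0017 -0.      0.0216]
37.5 [ 0.0023 -0.      0.023 ]
40.0 [ 0.003  -0.      0.0244]
```

>>> {"method": "send_rows", "body": {
  "commands": "-0.0006 0.0005 0.0031 0 5 0 0;-0.0009 0.0007 0.0062 0 10 0 0;-0.0009 0.0007 0.0094 0 15 0 0;-0.0007 0.0007 0.0125 0 20 0 0;-0.0002 0.0007 0.0156 0 25 0 0;0.0006 0.0007 0.0186 0 30 0 0;0.0017 0.0007 0.0216 0 35 0 0;0.003 0.0007 0.0244 0 40 0 0"
}}

```text
time: 9.93
tcp_pos: [0.527, -0.2018, 0.1055]
eef_rot: [-0.638, 0.639, 0.305, -0.302]
contact_force: [0.9, 2.7, 5.3]
opening: -0.0003
```

Run:
```python
from h import *
st()
cv2.imwrite('pics/s7.png',cv2.resize(arm.read_camera('scene')[150:300,100:340,::-1],None,fx=3,fy=3))
cv2.imwrite('pics/w7.png',arm.read_camera('wrist')[:,:,::-1])
st()
```

```text
t 9.93 p [ 0.527  -0.2018  0.1055] yaw 50.85 F [0.9 2.7 5.3] op -0.0003
[[ 0.631  0.004 -0.775]
 [ 0.775  0.     0.631]
 [ 0.003 -1.    -0.003]]
t 10.03 p [ 0.5266 -0.2017  0.1054] yaw 50.98 F [1.1 2.1 6.4] op -0.0003
[[ 0.63   0.004 -0.777]
 [ 0.777  0.001  0.63 ]
 [ 0.003 -1.    -0.002]]
```

View pics/s7.png

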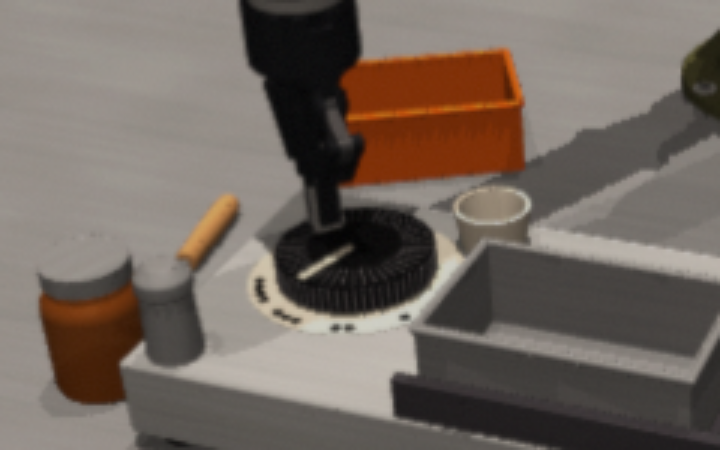

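View pics/w7.png

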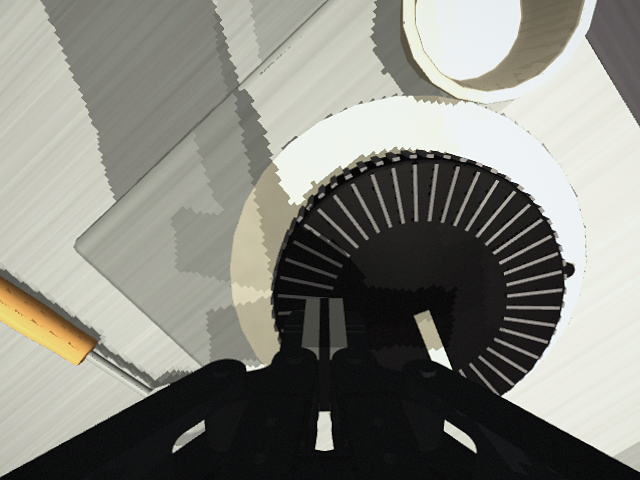

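Run:
```python
from h import *
m=arm.camera_model('scene')
f=lambda a:(np.array(a)+.5)/3-.5+[100,150]
P=onz(m,f([(353,247),(301,276)]),.095)[:,:2];d=P[1]-P[0];print(P,'dial',.94-(np.arctan2(d[1],d[0])-.018))
D=onz(m,f([(260,290),(287,317),(342,328),(405,317)]),.072)[:,:2]-[.541,-.17]
print(.94-np.arctan2(D[:,1],D[:,0])+.018)
```

```text
[[ 0.54868589 -0.16969923]
 [ 0.59403132 -0.18467152]] dial 1.2769125021447731
[1.81093261 1.21384989 0.642869   0.05674661]
```

>>> {"method": "send_rows", "body": {
  "commands": "0 -0.004 0 0 0 0 0;0 -0.01 0 0 0 0 0;0 -0.025 0 0 0 0 0;0 -0.045 0 0 0 0 0;0 -0.07 0 0 0 0 0;0 -0.1 0 0 0 0 0;0 -0.125 0 0 0 0 0;0 -0.15 0 0 0 0 0"
}}

```text
time: 10.7
tcp_pos: [0.5244, -0.203, 0.2555]
eef_rot: [-0.638, 0.638, 0.304, -0.305]
contact_force: [0.5, -0.1, 0.4]
opening: -0.0002
```

```bash
python3 -c "
from h import *
st();print(shift([.42,-.36,.30]))"
```

```text
t 10.7 p [ 0.5244 -0.203   0.2555] yaw 51.02 F [ 0.5 -0.1  0.4] op -0.0002
[[ 0.629 -0.    -0.777]
 [ 0.777 -0.     0.629]
 [-0.    -1.    -0.   ]]
[-0.1878 -0.0444 -0.0176]
```

Move aside to clear the top view.

>>> {"method": "send_rows", "body": {
  "commands": "-0.03 -0.005 -0.002 0 0 0 0;-0.06 -0.01 -0.005 0 0 0 0;-0.09 -0.02 -0.008 0 0 0 0;-0.12 -0.03 -0.01 0 0 0 0;-0.15 -0.04 -0.014 0 0 0 0;-0.17 -0.04 -0.017 0 0 0 0;-0.185 -0.04 -0.017 0 0 0 0;-0.185 -0.04 -0.017 0 0 0 0"
}}

```text
time: 11.37
tcp_pos: [0.4183, -0.3608, 0.2945]
eef_rot: [-0.639, 0.64, 0.302, -0.303]
contact_force: [-0.3, -0.7, -0.3]
opening: -0.0002
```

Run:
```python
from h import *
st()
im=arm.read_camera('top')[:,:,::-1]
cv2.imwrite('pics/t8full.png',im)
cv2.imwrite('pics/t8.png',cv2.resize(im[155:300,245:470],None,fx=3.5,fy=3.5,interpolation=cv2.INTER_CUBIC))
im=arm.read_camera('scene')[:,:,::-1]
cv2.imwrite('pics/s8.png',cv2.resize(im[190:340,130:400],None,fx=2.9,fy=2.9,interpolation=cv2.INTER_CUBIC))
```

```text
t 11.37 p [ 0.4183 -0.3608  0.2945] yaw 50.65 F [-0.3 -0.7 -0.3] op -0.0002
[[ 0.634 -0.001 -0.773]
 [ 0.773 -0.002  0.634]
 [-0.002 -1.    -0.   ]]
```

View pics/t8.png

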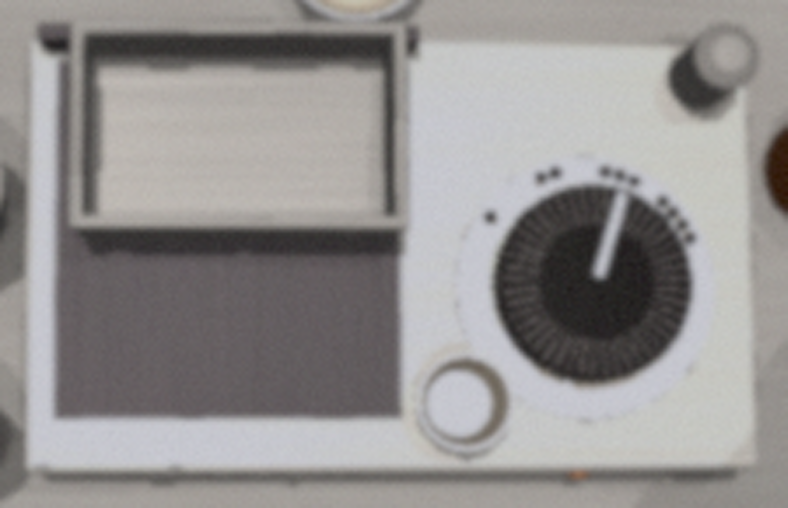

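View pics/s8.png

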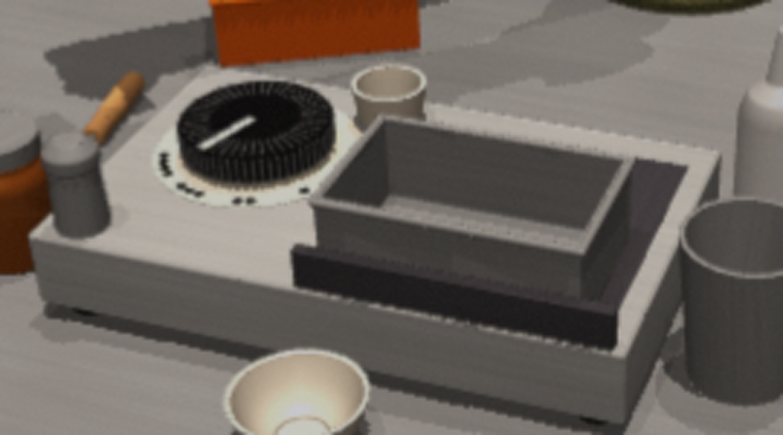

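View pics/t8full.png

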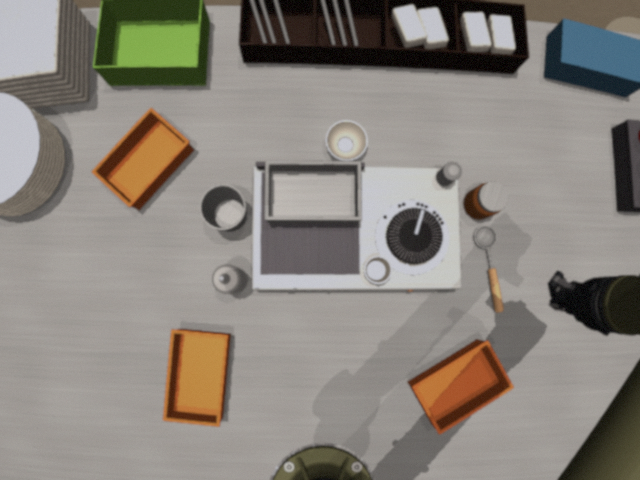

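Run:
```python
from h import *
m=arm.camera_model('top')
f=lambda a:(np.array(a)+.5)/3.5-.5+[245,155]
P=onz(m,f([(70,29),(406,27),(406,226),(70,229)]),.135)[:,:2];print(P.round(4).tolist(),P.mean(0))
for a,b in((0,1),(3,2)):
    e=P[a]-P[b];print('yaw',np.arctan2(-e[0],e[1]))
d=onz(m,f([(597,277),(622,195)]),.098)[:,:2];d=d[1]-d[0];print('dial',.94-np.arctan2(d[1],d[0])+.018)
# stop face foot if warmer from deck; and predicted rim front px
s=arm.camera_model('scene')
g=lambda a:(np.array(a)+.5)/2.9-.5+[130,190]
print('scene rim back outer L R', onz(s,g([(583,252),(313,206)]),.135).round(4).tolist())
print('scene stop top back edge L R', onz(s,g([(616,311),(293,251)]),.1).round(4).tolist())
print('stop-face line at top as seen', onz(s,g([(580,292),(318,246)]),.1).round(4).tolist())
```

```text
[[0.6703, 0.1209], [0.6756, -0.0606], [0.5666, -0.061], [0.5616, 0.118]] [0.61850401 0.02930224]
yaw 0.029042542275421367
yaw 0.02798714473423017
dial 1.2616045923902706
scene rim back outer L R [[0.6774, 0.1222, 0.135], [0.685, -0.0518, 0.135]]
scene stop top back edge L R [[0.682, 0.1448, 0.1], [0.6889, -0.067, 0.1]]
stop-face line at top as seen [[0.6711, 0.1183, 0.1], [0.6788, -0.0546, 0.1]]
```

Run:
```python
from h import *
m=arm.camera_model('top')
def edge(im,r0,r1,c0,c1,sign,z):
    g=cv2.GaussianBlur(cv2.cvtColor(im,cv2.COLOR_BGR2GRAY).astype(np.float32),(1,5),0)
    pts=[]
    for c in range(c0,c1):
        d=np.diff(g[r0:r1,c])*sign;d=np.clip(d,0,None)
        k=d.argmax();a=slice(max(k-2,0),k+3);w=d[a]
        if w.sum()>5: pts.append((c,r0+.5+(np.arange(len(d))[a]*w).sum()/w.sum()))
    P=onz(m,pts,z)[:,:2]
    k=np.ones(len(P),bool)
    for _ in range(4):
        q=np.polyfit(P[k,1],P[k,0],1);r=P[:,0]-np.polyval(q,P[:,1]);k=abs(r)<2*np.std(r[k])+1e-4
    return 'yaw %.4f x@y.03 %.4f n%d res %.4f'%(-q[0],np.polyval(q,.03),k.sum(),r[k].std())
a=cv2.imread('pics/top0.png');b=cv2.imread('pics/t8full.png')
print('front deck edge',edge(a,282,294,260,455,-1,.07),edge(b,282,294,260,455,-1,.07))
print('stop front/deck edge before',edge(a,165,174,266,355,1,.07))
print('stop back top edge',edge(a,158,166,262,360,-1,.1))
print('pan front rim bottom before',edge(a,250,262,270,355,-1,.135))
print('pan front rim after',edge(b,214,226,270,355,-1,.135))
print('pan back rim inner after',edge(b,160,168,272,352,-1,.135))
print('mat front edge',edge(a,268,278,265,355,1,.0705),edge(b,268,278,265,355,1,.0705))
```

```text
front deck edge yaw 0.0161 x@y.03 0.4362 n165 res 0.0001 yaw 0.0157 x@y.03 0.4362 n171 res 0.0001
stop front/deck edge before yaw 0.0172 x@y.03 0.6754 n89 res 0.0001
stop back top edge yaw 0.0332 x@y.03 0.6847 n80 res 0.0006
pan front rim bottom before yaw 0.0478 x@y.03 0.4989 n85 res 0.0003
pan front rim after yaw 0.0163 x@y.03 0.5640 n81 res 0.0001
pan back rim inner after yaw 0.0162 x@y.03 0.6696 n79 res 0.0003
mat front edge yaw 0.0140 x@y.03 0.4653 n90 res 0.0004 yaw 0.0139 x@y.03 0.4653 n90 res 0.0004
```

Run:
```python
from h import *
im=cv2.imread('pics/s8.png')
a=cv2.imread('pics/s8.png')[190:330,290:640]
cv2.imwrite('pics/s8z.png',cv2.resize(a,None,fx=2.2,fy=2.2,interpolation=cv2.INTER_CUBIC))
s=arm.camera_model('scene')
g=lambda a:(np.array(a)+.5)/2.9-.5+[130,190]
for face in(.672,.674,.676):
  # predicted pixels (crop) for rim corner, wall hit at z .1
  for P in([face,.03,.135],[face,.03,.1],[.6755,.03,.1],[.6755,.03,.07]):
    print(face,P,((proj(s,P)+.5-[130,190])*2.9-.5).round(1))
```

```text
0.672 [0.672, 0.03, 0.135] [[443.2 218.9]]
0.672 [0.672, 0.03, 0.1] [[445.5 265.3]]
0.672 [0.6755, 0.03, 0.1] [[443.3 268.5]]
0.672 [0.6755, 0.03, 0.07] [[445.3 307. ]]
0.674 [0.674, 0.03, 0.135] [[441.9 220.7]]
0.674 [0.674, 0.03, 0.1] [[444.3 267.1]]
0.674 [0.6755, 0.03, 0.1] [[443.3 268.5]]
0.674 [0.6755, 0.03, 0.07] [[445.3 307. ]]
0.676 [0.676, 0.03, 0.135] [[440.7 222.4]]
0.676 [0.676, 0.03, 0.1] [[443.  268.9]]
0.676 [0.6755, 0.03, 0.1] [[443.3 268.5]]
0.676 [0.6755, 0.03, 0.07] [[445.3 307. ]]
```

View pics/s8z.png

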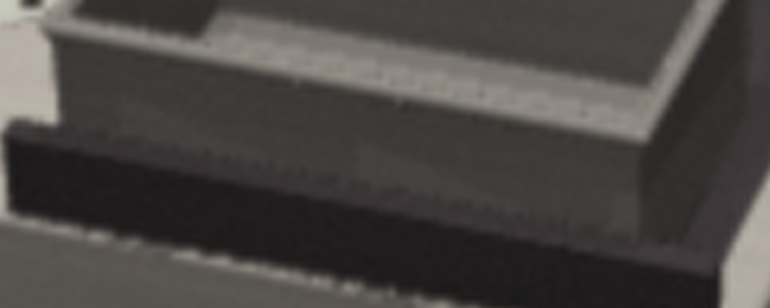

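```bash
python3 -c "
from h import *
st();print(arm.close_job())"
```

```text
t 11.47 p [ 0.4217 -0.3569  0.2939] yaw 50.99 F [-0.5 -0.4 -1.5] op -0.0002
[[ 0.629 -0.    -0.777]
 [ 0.777  0.001  0.629]
 [ 0.    -1.     0.001]]
the job is handed in; nothing more can be done
None
```

I pushed the pan back about 65 mm with the open fingers, holding nothing, until it sat against the back stop. Then I pressed the closed fingertips on the dial at about 6 N, turned it 40° clockwise, lifted off and moved the arm clear. I handed the job in at 11.5 s.

**Pan:**
- At the stop, the push force rose from 7 to 13 N with no further movement.
- In the top view the pan's yaw is 0.016 rad, the same as the warmer's front edge, so it is square.
- The first estimate put the pan's back face 2 to 4 mm short of the stop. I put that down to an outward lip on the rim, since it measured 114 × 180 mm where 108 × 176 mm was given. Allowing for the lip, the back face comes to x ≈ 0.675 against 0.6755 for the stop, which is within calibration error.

**Dial:** after release it reads 1.26 rad in the top view, with the pointer on the three dots.

**Other things:** by eye, the ramekin, shaker, jar, bowl, spoon, crock and bottle stand where they were in the pictures before and after. At hand-in the force on the tool was only noise (under 2 N).

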